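Let the loom's front beam back one notch

TASK

Let the bare table loom's front beam (nearest the robot) back by exactly one notch, so that its tie-on slot faces straight up. With a fingertip, lift the pawl by its red pin and tip it right back onto its stop, push the black star handle a notch backward (its top goes away from the robot), then tip the pawl forward again so that it drops fully down into the next notch. Only push, gently, without gripping or forcing anything, and leave everything else on the table where it is.

Things in the scene. Friction and masses are not known exactly. Their poses are not given: they have to be found in the camera images.
- loom: small bare beech table loom 415 x 320 mm, sides 118 mm high, fixed. Origin on the table, straight below the front beam's axis, at the outer face of the loom's right side (the robot's right). x level along the loom, from the front beam (robot's end) to the back beam; y level into the loom, along the beams; z up. Ratchets, pawls and star handles lie outside this side, at negative y.
- wheel_hub (a point): on the front beam's axis, 78 mm above the table, 33 mm outside the loom's side: mid-thickness of the black star handle, which lies 22 to 44 mm outside (hub 40 mm across, to 46 mm). It has four arms at right angles with round ends; 112 mm across. Behind it, 4 to 18 mm outside the side, is the aluminium ratchet wheel: 12 teeth, 80 mm across.
- star_end (a point): centre of the round end (18 mm across, 22 mm thick) of the star arm to push. It moves on a circle of 47 mm radius about wheel_hub. At the start this arm points up and toward the robot, 20 degrees off vertical at joint 0; one notch back, 10 degrees past vertical. The slot in the wooden beam, a dark strip, goes from 30 degrees toward the robot to straight up.
- beam_wheel (a joint): angle of front beam, ratchet wheel and star, rad. Starts between -0.06 and 0.02; grows as the star's top goes away from the robot (backward). A notch is 0.5236. Turns stiffly (0.08 N m, 2 N at an arm's end), stays where left. With the pawl down it clicks round forward, but backward only until a tooth meets the pawl (at about 0.02, 0.54, ...).
- pawl (a joint): angle of the pawl, rad: about -0.03 when fully down in a notch (up to 0.03); grows as it is lifted and tips away from the robot; 1.12 on its stop. Its nose clears the teeth above 0.25. It weighs 60 g and turns easily: beyond about 0.8 it falls onto its stop and stays, below about 0.7 it falls into the teeth.
- pawl_pin (a point): middle of the pawl's red pin: 12 mm diameter, 32 mm long, parallel to the beam, 18 to 50 mm outside the loom's side. It swings at 62 mm about pawl_pivot: pawl down, 32 mm nearer the robot than the pivot, 161 mm above the table; on the stop, 34 mm beyond it, 160 mm above; 170 mm midway. A fingertip pushed level against it, tip 10 mm below its centre, carries it over either way.
- pawl_pivot (a point): on the pawl's pivot axis (parallel to the beam), 34 mm outside the loom's side, 108 mm above the table, 52 mm beyond the front beam's axis along the loom. The steel pawl lies 6 to 16 mm outside the side.
- shuttle: flat wooden stick shuttle 269 x 34 x 6 mm, lying beside the loom; leave it. Origin under its centre.
- bobbin: turned wooden bobbin 38 mm across, 60 mm high, standing beside the loom; leave it. Origin under its centre.
- bead_jar: amber glass jar 52 mm across, 60 mm high, standing beside the loom; leave it. Origin under its centre.
- tube_red: red paint tube 91 x 24 x 20 mm lying on the table; leave it. Origin under its middle.
- tube_green: green paint tube 91 x 24 x 20 mm lying on the table; leave it. Origin under its middle.
- tube_orange: orange paint tube 91 x 24 x 20 mm lying on the table; leave it. Origin under its middle.
- brush: paint brush 186 mm long lying on the paint-stained cardboard at the robot's left; leave it. Origin under its middle.
- heddle_end (a point): top right end (the ratchets' side) of the white-slatted heddle that stands across the loom, 160 mm beyond the front beam's axis, top 194 mm above the table. Keep clear of it. A second star and ratchet with a grey pin, on the back beam 270 mm beyond the front beam, are to be left alone.

How it is judged:
By the outcome, as a careful person would: the job done as asked, in the order asked, and still so for the second after the job is handed in, with the robot touching nothing.
It also fails if it takes over 64 s, if anything falls off the work surface, if the arm or the gripper's body presses on something with over 40 N, if the wrist force passes 120 N, or if a joint passes its speed limit or range.

ROBOT

A 6-joint arm with a two-finger parallel gripper is mounted at the origin on the work surface. World frame = base frame: x ahead of the robot, y to its left, z up, the work surface at z = 0. Lengths are in m, angles in rad, forces in N, time in s.
With the tool pointing down it reaches from about 0.35 to 0.975 m from the base axis. Payload 4.9 kg.
Tool frame: the origin (TCP) lies at the very end of the fingers, on their centre line; the grasp point (between the pads) lies 19 mm behind it; x points along the fingers, z is the direction in which the jaws open and shut, and the axes are right-handed (so a half turn about x gives the same grasp; the last joint's range is limited). The gripper opens to 85 mm and grips with 20 to 120 N. Pads are 22 mm wide; open, the fingers measure 114 mm over their backs; the gripper's body (76 mm by 85 mm) begins 54 mm behind the grasp point. The pads swing forward as they close: fully open they stand 13 mm farther back than shut.
Start: joints at [1.188, 0.053, 1.613, -0, 1.476, -0.119], TCP at [0.163, 0.603, 0.231] pointing down, gripper open.
Joint ranges: [-3.01, 3.01], [-1.01, 2.22], [0.06, 2.58], [-1.02, 4.17], [0.09, 2.62], [-3.14, 3.14]. Speed limits (rad/s): [2.57, 2.57, 3.14, 3.14, 3.14, 3.14].

INTERFACE

Orientations are given as a unit quaternion [w, x, y, z].
In Python, from plant import manip, viewer gives the robot as it stands.
- The arm moves only by the shell command python3 -m inch 'ROWS'. ROWS is JSON, a list of rows, each an object with "fingers": the opening, from -1 (shut) to 1 (fully open), so that 0 is half open; "delta_pos": the shift along the tool's x, y, z in cm, a list of three; "twist": the turn, a rotation vector about the tool's x, y, z in degrees, a list of three. A call has 1 to 5 rows; each row shifts and turns the commanded pose from where the row before left it, along the tool's axes as they then stand; what a row does not reach is not made up. A row lasts 1/8 s, in which the tool goes at most 62.5 mm and 10.7 degrees, less where a joint would pass 70% of its speed; a pose out of reach is approached as far as the arm can. A call is refused whole if a number of a shift passes 6.25 or a number of a turn 10.7, either way. A call with a gripper value outside its range is refused whole. The fingers move at their own pace and stop on an object; the grip force is fixed at half the most. Time passes only in rows, so rows that do not move let the fingers close. It gives the time, the measured TCP pose, the force and the opening at its end, in the units of the state.
- manip.state(): the state, without advancing time (a new reading comes with each control period).
- viewer.grab_frame(name): name is "scene" or "top"; returns a dict with "pixels" (384x512x3 uint8, blue, green, red), "range_z" (384x512 float32, m along the optical axis (not along the pixel's ray), 0 where there is no reading), "K" (3x3 intrinsics, pixels), "pose" (4x4, takes a point from camera to world coordinates). Camera axes: x right, y down, z forward; pixel columns grow to the right and rows downward; lengths in m; the calibration is good to about 2 mm. A picture is of the moment at which its call begins.
- manip.job_done(): hands the job in, once; it reports no verdict.
The state is a dict: "time": time; "joint_pos": joint angles; "joint_vel": joint speeds; "joint_efforts": joint torques, N m; "tool_pos": TCP position; "tool_rot": TCP orientation; "contact_force": force on the tool from outside, world axes, zero at the start; "ft_torque": the same for the moment, N m; "gripper_width": opening from 0.0 (shut) to 1.0 (fully open).
Only numpy, scipy, OpenCV 4.12 (cv2) and the standard library are available. Lean on these libraries where they do the work, as an engineer would, in place of code of your own. Each camera call takes 0.05 s, during which the arm holds its last target.

## Working session

There is one attempt and no reset: what is moved stays moved. The work goes in short steps, Python scripts to look and compute and a shell command to move; the robot and the scene stay as the last step left them, time stands still between calls to the robot, and variables do not carry over. Pictures are saved under pics/ and viewed, and the job is handed in when it is done.

```bash
ls; mkdir -p pics
python3 - <<'E'
from plant import manip, viewer
import cv2,numpy as np
print(manip.state())
for n in ("scene","top"):
    f=viewer.grab_frame(n); cv2.imwrite(f"pics/{n}0.png",f["pixels"]); np.savez(f"pics/{n}0.npz",**f); print(f["K"],f["pose"])
E
```

```text
pics
{'time': 0.0, 'joint_pos': array([ 1.18798133e+00,  5.33848163e-02,  1.61428524e+00, -3.62916187e-05,
        1.47600065e+00, -1.19000035e-01]), 'joint_vel': array([0.00265608, 0.00040913, 0.00101738, 0.00054502, 0.0011798 ,
       0.00026301]), 'joint_efforts': array([ 5.70767170e-04, -3.93689740e+01, -3.70172453e+01, -7.98731116e-05,
        7.26113882e-03, -1.41425568e-05]), 'tool_pos': array([0.16275425, 0.60279379, 0.23005092]), 'tool_rot': array([ 0.56079228, -0.43027976,  0.56204373,  0.42950926]), 'contact_force': array([-0.2688707 ,  0.09349325,  0.11921403]), 'ft_torque': array([-0.01675583, -0.03061529, -0.02867726]), 'gripper_width': 0.9996479435837491}
[[377.54511397   0.         249.17302393]
 [  0.         377.54511397 196.15832021]
 [  0.           0.           1.        ]] [[ 0.83885542  0.36301012 -0.40564176  1.02110835]
 [ 0.54389034 -0.5896845   0.59703893 -0.71347305]
 [-0.02246949 -0.72145398 -0.69209774  0.99965469]
 [ 0.          0.          0.          1.        ]]
[[446.65186733   0.         260.83564118]
 [  0.         446.65186733 195.48258608]
 [  0.           0.           1.        ]] [[ 0.01642317 -0.98092696  0.19368166  0.20642774]
 [-0.9997461  -0.01909911 -0.0119569   0.0179981 ]
 [ 0.01542799 -0.19343612 -0.98099156  1.7228096 ]
 [ 0.          0.          0.          1.        ]]
```

View pics/scene0.png

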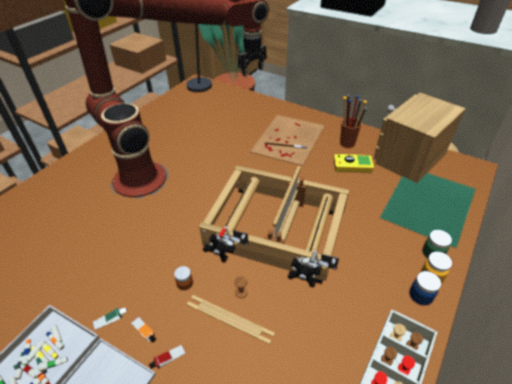

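View pics/top0.png

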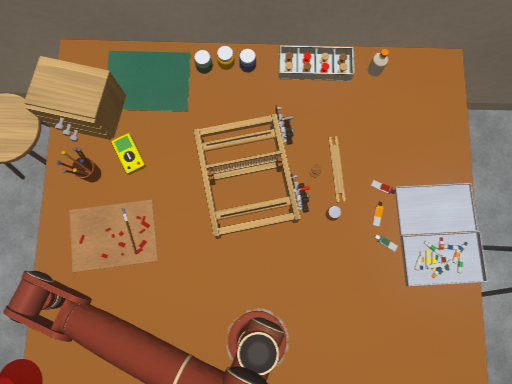

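The scene view shows the loom around (275,220), with the red pin near (223,233). The top view shows the pin near (306,188), with the loom turned about 10°. I'll zoom in on both.

```bash
cat > h.py <<'E'
import numpy as np,cv2
def ld(n): 
    d=np.load(f"pics/{n}.npz"); return {k:d[k] for k in d}
def ray(f,u,v):
    d=f["pose"][:3,:3]@np.linalg.inv(f["K"])@[u,v,1]; return f["pose"][:3,3],d
def onz(f,u,v,z):
    o,d=ray(f,u,v); return o+d*(z-o[2])/d[2]
def proj(f,p):
    c=f["pose"][:3,:3].T@(np.asarray(p)-f["pose"][:3,3]); q=f["K"]@c; return q[:2]/q[2]
def tri(fa,a,fb,b):
    o1,d1=ray(fa,*a);o2,d2=ray(fb,*b)
    A=np.stack([d1,-d2],1); t=np.linalg.lstsq(A,o2-o1,rcond=None)[0]
    p=o1+d1*t[0];q=o2+d2*t[1]; return (p+q)/2,np.linalg.norm(p-q)
def crop(f,x0,y0,w,h,s,name):
    cv2.imwrite(f"pics/{name}.png",cv2.resize(f["pixels"][y0:y0+h,x0:x0+w],None,fx=s,fy=s,interpolation=cv2.INTER_CUBIC))
def red(f,box):
    x0,y0,w,h=box
    hsv=cv2.cvtColor(f["pixels"],cv2.COLOR_BGR2HSV)[y0:y0+h,x0:x0+w]
    m=((hsv[...,0]<6)|(hsv[...,0]>174))&(hsv[...,1]>170)&(hsv[...,2]>90)
    ys,xs=np.nonzero(m); return len(xs),xs.mean()+x0,ys.mean()+y0,(xs.min()+x0,xs.max()+x0,ys.min()+y0,ys.max()+y0)
E
python3 - <<'E'
from h import *
s=ld("scene0");t=ld("top0")
crop(s,190,160,170,130,4.6,"s0z"); crop(t,185,95,130,150,4,"t0z")
a=red(s,(205,220,40,30));b=red(t,(290,175,30,30));print(a,b)
print(tri(s,a[1:3],t,b[1:3]))
E
```

```text
(24, np.float64(221.875), np.float64(232.20833333333334), (np.int64(220), np.int64(224), np.int64(229), np.int64(236))) (23, np.float64(304.1304347826087), np.float64(188.1304347826087), (np.int64(301), np.int64(308), np.int64(187), np.int64(190)))
(array([ 0.54406066, -0.15698542,  0.15862946]), np.float64(0.0030500278440157634))
```

View pics/s0z.png

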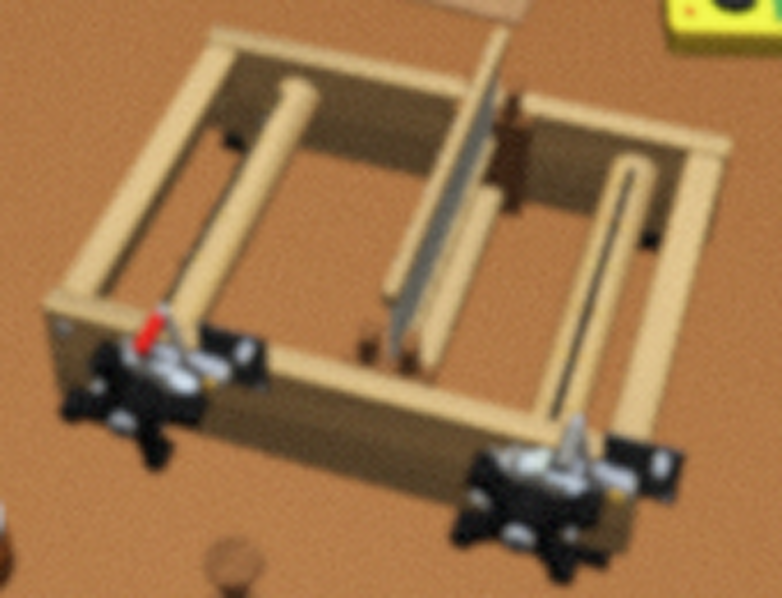

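View pics/t0z.png

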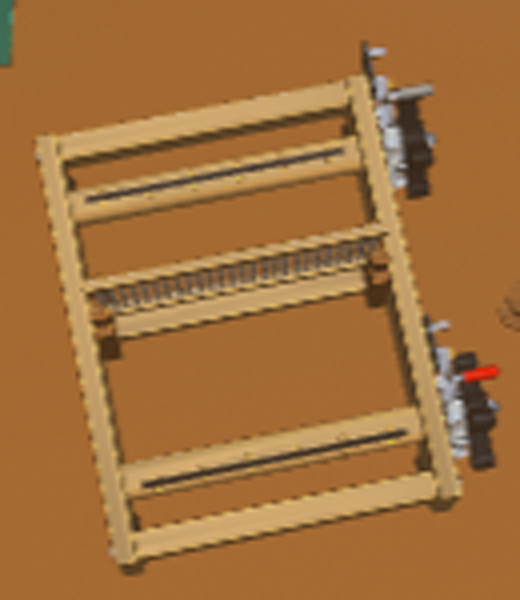

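Run:
```python
from h import *
s=ld("scene0");t=ld("top0")
T={"FR":(460,492),"BR":(367,76),"FL":(118,567),"BL":(39,140)}
for k,(u,v) in T.items(): print("top",k,onz(t,185+u/4-.4,95+v/4-.4,.118).round(4))
for k,(u,v) in {"FR":(45,303),"FL":(210,32),"BL":(730,145)}.items(): print("sc",k,onz(s,190+u/4.6-.4,160+v/4.6-.4,.118).round(4))
# line fit of right outer rim from depth: points z 0.105-0.125
for n,f in (("s",s),("t",t)):
    vs,us=np.mgrid[0:384,0:512]; Z=f["range_z"]
    P=np.stack([(us-f["K"][0,2])/f["K"][0,0]*Z,(vs-f["K"][1,2])/f["K"][0,0]*Z,Z],-1)@f["pose"][:3,:3].T+f["pose"][:3,3]
    m=(Z>0)&(abs(P[...,2]-.118)<.004)&(P[...,0]>.4)&(P[...,0]<1)&(abs(P[...,1])<.35)
    q=P[m][:,:2].astype(np.float32); print(n,len(q),cv2.minAreaRect(q), cv2.boxPoints(cv2.minAreaRect(q)))
```

```text
top FR [ 0.4441 -0.1437  0.118 ]
top BR [ 0.8417 -0.0553  0.118 ]
top FL [0.3704 0.1638 0.118 ]
top BL [0.7711 0.2528 0.118 ]
sc FR [ 0.4436 -0.1461  0.118 ]
sc FL [0.3751 0.1522 0.118 ]
sc BL [0.7774 0.2442 0.118 ]
s 1691 ((0.6249836087226868, 0.03212262690067291), (0.4344939589500427, 0.3669528067111969), 12.518590927124023) [[ 0.3731318   0.16414735]
 [ 0.45267123 -0.19408143]
 [ 0.8768354  -0.09990209]
 [ 0.797296    0.25832668]]
t 1547 ((0.6215264797210693, 0.038951024413108826), (0.4331248700618744, 0.36029306054115295), 12.664376258850098) [[ 0.37073755  0.16723572]
 [ 0.449728   -0.1842918 ]
 [ 0.8723154  -0.08933367]
 [ 0.79332495  0.26219386]]
```

Run:
```python
from h import *
s=ld("scene0");t=ld("top0")
crop(s,195,215,60,50,12,"s0zz"); crop(t,280,165,40,55,10,"t0zz")
```

```text
(no output)
```

View pics/s0zz.png

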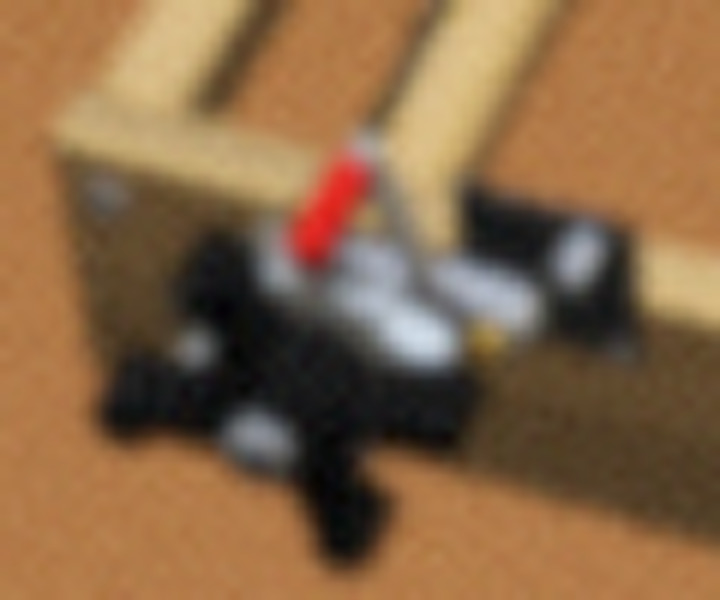

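View pics/t0zz.png

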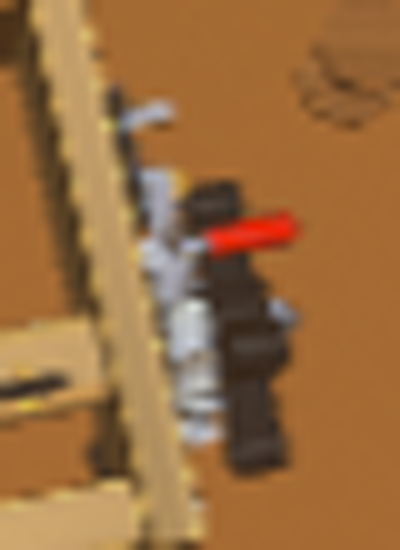

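```bash
cat > fit.py <<'E'
from h import *
from scipy.optimize import least_squares
s=ld("scene0");t=ld("top0")
S=lambda x,y:(195+x/12-.46,215+y/12-.46)
S4=lambda x,y:(190+x/4.6-.4,160+y/4.6-.4)
T=lambda x,y:(280+x/10-.45,165+y/10-.45)
T4=lambda x,y:(185+x/4-.4,95+y/4-.4)
L=[(s,(20,-34,161),S(335,207)),(t,(20,-34,161),T(253,236)),
(s,(-16,-33,122),S(208,262)),(s,(-44,-38,62),S(130,402)),(s,(16,-40,34),S(350,525)),
(t,(44,-33,103),T(213,200)),(t,(-16-0,-33,122+6),T(262,440))]
C=[(s,0,0,S4(45,303)),(s,0,320,S4(210,32)),(s,415,320,S4(730,145)),(t,0,0,T4(460,494)),(t,415,0,T4(367,76)),(t,0,320,T4(118,569)),(t,415,320,T4(39,138))]
def W(p,q):
    c,n=np.cos(p[2]),np.sin(p[2]); return np.array([p[0]+c*q[0]-n*q[1],p[1]+n*q[0]+c*q[1],q[2]])
def res(p):
    r=[]
    for f,q,uv in L: r+=list(proj(f,W(p,np.array(q)/1e3))-uv)
    for f,x,y,uv in C: r+=list(proj(f,W(p,(x/1e3+p[3],y/1e3,.118)))-uv)
    return np.array(r)
if __name__=="__main__":
    o=least_squares(res,[.52,-.12,.22,-.07],loss="soft_l1")
    print(o.x,np.degrees(o.x[2])); print(res(o.x).reshape(-1,2).round(1))
    p=o.x
    for q in [(20,-34,161),(0,-33,78),(52,-34,108),(-16,-33,122)]: print(q,W(p,np.array(q)/1e3))
E
python3 fit.py
```

```text
[ 0.51712472 -0.12916361  0.22189848 -0.07953161] 12.713846442879644
[[-0.3 -0. ]
 [-0.1  0.1]
 [ 0.4  0.7]
 [-0.1  0.2]
 [-0.6  1. ]
 [ 0.5  0.9]
 [-0.1 -8.8]
 [-1.1 -0.4]
 [ 0.7 -2.5]
 [ 0.5 -2.5]
 [ 0.8  0.8]
 [ 0.  -0.7]
 [-0.5 -0.1]
 [-1.  -0.2]]
(20, -34, 161) [ 0.54411713 -0.15792834  0.161     ]
(0, -33, 78) [ 0.52438742 -0.1613545   0.078     ]
(52, -34, 108) [ 0.57533254 -0.15088572  0.108     ]
(-16, -33, 122) [ 0.50877972 -0.16487581  0.122     ]
```

```bash
cat > go.py <<'E'
import numpy as np
from plant import manip
from scipy.spatial.transform import Rotation as R
YAW=0.2219; O=np.array([.51712,-.12916,0]); A=R.from_euler('z',YAW).as_matrix()
def st(target=None):
    s=manip.state(); w,x,y,z=s["tool_rot"]; M=R.from_quat([x,y,z,w]).as_matrix()
    print("t",s["time"],"loom mm",(1e3*A.T@(s["tool_pos"]-O)).round(1),"F loom",(A.T@s["contact_force"]).round(2),"grip",round(s["gripper_width"],2))
    print("tool axes in loom (cols)\n",(A.T@M).round(3), "j",s["joint_pos"].round(2))
    if target is not None:
        d=O+A@(np.array(target)/1e3)-s["tool_pos"]; print("delta tool cm",(100*M.T@d).round(2))
    return s,M
E
python3 - <<'E'
from go import *
s,M=st((-30,-36,230))
# twist about tool x so that z is +-loom x
B=A.T@M; print(np.degrees(np.arctan2(B[1],B[0])))
E
```

```text
t 0.1 loom mm [-184.6  792.1  230.2] F loom [ 0.49 -0.73  1.51] grip 1.0
tool axes in loom (cols)
 [[-0.001 -0.884  0.467]
 [-0.002  0.467  0.884]
 [-1.     0.    -0.002]] j [ 1.19  0.05  1.61 -0.    1.48 -0.12]
delta tool cm [  0.13 -52.33 -66.01]
[-123.92443675  152.17141833   62.1714386 ]
```

```bash
python3 -m inch '[{"fingers":-1,"delta_pos":[-0.5,0,0],"twist":[10.3,0,0]},{"fingers":-1,"delta_pos":[-0.5,0,0],"twist":[10.3,0,0]},{"fingers":-1,"delta_pos":[-0.5,0,0],"twist":[10.4,0,0]},{"fingers":-1,"delta_pos":[-0.5,0,0],"twist":[10.4,0,0]},{"fingers":-1,"delta_pos":[-0.5,0,0],"twist":[10.4,0,0]}]'
python3 -m inch '[{"fingers":-1,"delta_pos":[0,0,4],"twist":[10.4,0,0]},{"fingers":-1,"delta_pos":[0,0,4],"twist":[0,0,0]},{"fingers":-1,"delta_pos":[0,0,4],"twist":[0,0,0]},{"fingers":-1,"delta_pos":[0,0,2],"twist":[0,0,0]},{"fingers":-1,"delta_pos":[0,0,0],"twist":[0,0,0]}]'
python3 -c "
from go import *
st((-30,-36,230))"
```

```text
time: 0.72
tool_pos: [0.1628, 0.603, 0.2557]
tool_rot: [0.693, -0.14, 0.693, 0.139]
contact_force: [0.2, 0.4, -0.4]
gripper_width: 0.0
time: 1.35
tool_pos: [0.2979, 0.6408, 0.2555]
tool_rot: [0.702, -0.078, 0.703, 0.077]
contact_force: [0.1, 0.5, 0.0]
gripper_width: -0.001
t 1.35 loom mm [-44.4 799.3 255.5] F loom [0.23 0.44 0.  ] grip -0.0
tool axes in loom (cols)
 [[-0.001  0.002  1.   ]
 [-0.001  1.    -0.002]
 [-1.    -0.001 -0.001]] j [1.03 0.23 1.38 0.   1.54 0.81]
delta tool cm [  2.62 -83.52   1.6 ]
```

```bash
R='x'; python3 -m inch '[{"fingers":-1,"delta_pos":[0,-5,0],"twist":[0,0,0]},{"fingers":-1,"delta_pos":[0,-5,0],"twist":[0,0,0]},{"fingers":-1,"delta_pos":[0,-5,0],"twist":[0,0,0]},{"fingers":-1,"delta_pos":[0,-5,0],"twist":[0,0,0]},{"fingers":-1,"delta_pos":[0,-5,0],"twist":[0,0,0]}]'
python3 -m inch '[{"fingers":-1,"delta_pos":[0,-5,0],"twist":[0,0,0]},{"fingers":-1,"delta_pos":[0,-5,0],"twist":[0,0,0]},{"fingers":-1,"delta_pos":[0,-5,0],"twist":[0,0,0]},{"fingers":-1,"delta_pos":[0,-5,0],"twist":[0,0,0]},{"fingers":-1,"delta_pos":[0,-5,0],"twist":[0,0,0]}]'
python3 -m inch '[{"fingers":-1,"delta_pos":[0,-5,0],"twist":[0,0,0]},{"fingers":-1,"delta_pos":[0,-5,0],"twist":[0,0,0]},{"fingers":-1,"delta_pos":[0,-5,0],"twist":[0,0,0]},{"fingers":-1,"delta_pos":[0,-5,0],"twist":[0,0,0]},{"fingers":-1,"delta_pos":[0,-5,0],"twist":[0,0,0]}]'
python3 -m inch '[{"fingers":-1,"delta_pos":[0,-4,0],"twist":[0,0,0]},{"fingers":-1,"delta_pos":[0,-4,0],"twist":[0,0,0]},{"fingers":-1,"delta_pos":[0,-0.6,0],"twist":[0,0,0]},{"fingers":-1,"delta_pos":[0,0,0],"twist":[0,0,0]}]'
python3 -c "
from go import *
st((-30,-36,151))"
```

```text
time: 1.98
tool_pos: [0.3508, 0.3959, 0.2563]
tool_rot: [0.703, -0.079, 0.703, 0.079]
contact_force: [0.7, -0.3, 0.3]
gripper_width: -0.0
time: 2.6
tool_pos: [0.4061, 0.1526, 0.2563]
tool_rot: [0.703, -0.079, 0.702, 0.079]
contact_force: [1.0, -0.0, -0.5]
gripper_width: -0.0
time: 3.22
tool_pos: [0.4616, -0.0909, 0.2564]
tool_rot: [0.703, -0.078, 0.702, 0.079]
contact_force: [0.6, 0.8, -0.5]
gripper_width: 0.002
time: 3.72
tool_pos: [0.4806, -0.1735, 0.2561]
tool_rot: [0.703, -0.078, 0.703, 0.079]
contact_force: [-0.5, -0.2, -0.8]
gripper_width: 0.008
t 3.725 loom mm [-45.4 -35.2 256.1] F loom [-0.55 -0.1  -0.81] grip 0.01
tool axes in loom (cols)
 [[-0.    -0.     1.   ]
 [ 0.001  1.     0.   ]
 [-1.     0.001 -0.   ]] j [-0.49 -0.24  1.84  0.    1.54 -0.71]
delta tool cm [10.51 -0.09  1.54]
```

```bash
python3 -m inch '[{"fingers":-1,"delta_pos":[3,-0.1,0],"twist":[0,0,0]},{"fingers":-1,"delta_pos":[3,0,0],"twist":[0,0,0]},{"fingers":-1,"delta_pos":[3,0,0],"twist":[0,0,0]},{"fingers":-1,"delta_pos":[1.5,0,0],"twist":[0,0,0]},{"fingers":-1,"delta_pos":[0,0,0],"twist":[0,0,0]}]'
cat > look.py <<'E'
import sys
from h import *; from go import *
from plant import viewer
n=sys.argv[1]; st()
for c in ("scene","top"):
    f=viewer.grab_frame(c); np.savez(f"pics/{c}{n}.npz",**f)
    if c=="scene": crop(f,190,195,75,65,9,f"s{n}z"); s=f
    else: crop(f,270,150,55,70,8,f"t{n}z"); t=f
try:
    a=red(s,(200,210,60,45));b=red(t,(285,165,35,40));print(a,b)
    p,e=tri(s,a[1:3],t,b[1:3]); print("pin loom",(1e3*A.T@(p-O)).round(1),e)
except Exception as e: print(e)
E
python3 look.py 1
```

```text
time: 4.35
tool_pos: [0.4805, -0.1743, 0.1505]
tool_rot: [0.702, -0.078, 0.703, 0.079]
contact_force: [0.4, -0.2, 0.3]
gripper_width: 0.001
t 4.35 loom mm [-45.6 -36.  150.5] F loom [ 0.36 -0.27  0.33] grip 0.0
tool axes in loom (cols)
 [[-0.001 -0.001  1.   ]
 [ 0.001  1.     0.001]
 [-1.     0.001 -0.001]] j [-0.49 -0.16  1.95  0.    1.35 -0.72]
zero-size array to reduction operation minimum which has no identityh.py:20: RuntimeWarning: Mean of empty slice.
  ys,xs=np.nonzero(m); return len(xs),xs.mean()+x0,ys.mean()+y0,(xs.min()+x0,xs.max()+x0,ys.min()+y0,ys.max()+y0)
  ret = ret.dtype.type(ret / rcount)
```

View pics/s1z.png

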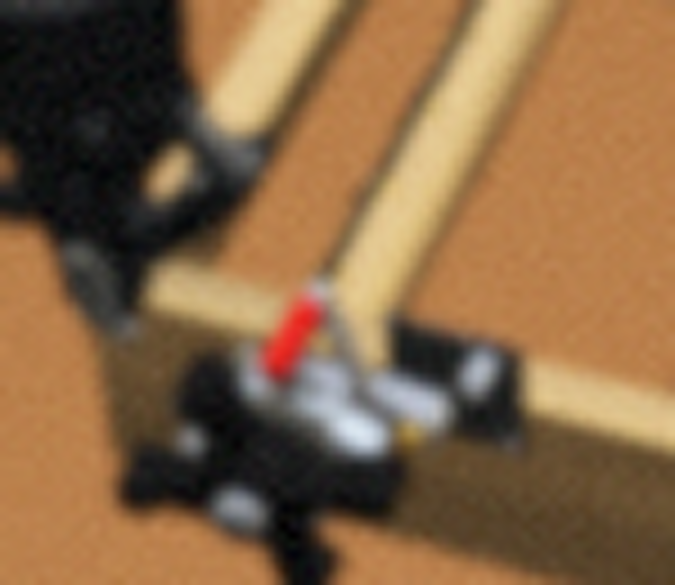

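View pics/t1z.png

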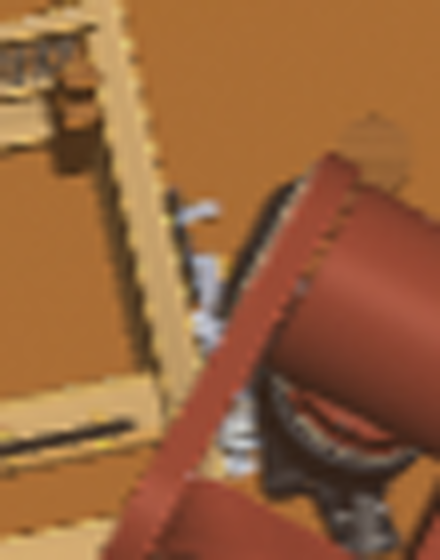

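Run:
```python
from h import *; from go import *
f=ld("scene1"); im=f["pixels"].copy()
k=6; x0,y0=185,180; z=cv2.resize(im[y0:y0+80,x0:x0+110],None,fx=k,fy=k,interpolation=cv2.INTER_CUBIC)
for dx in (-14,0,14):
  for dz in (0,25,50,75):
    p=O+A@(np.array([-45.6+dx,-36-11,150.5+dz])/1e3); u=(proj(f,p)-[x0,y0]+.5)*k; cv2.circle(z,tuple(int(v) for v in u),3,(0,255,0) if dx else (255,255,0),-1)
z=cv2.convertScaleAbs(z,alpha=1.6,beta=20)
cv2.imwrite("pics/chk1.png",z)
```

```text
(no output)
```

View pics/chk1.png

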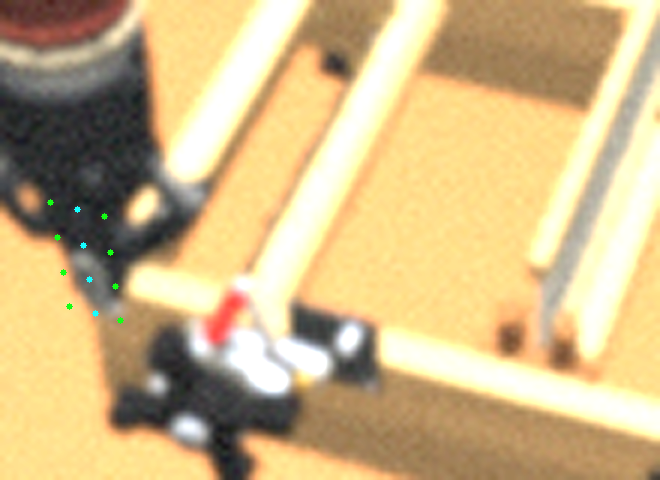

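```bash
python3 -m inch '[{"fingers":-1,"delta_pos":[0,0,1.5],"twist":[0,0,0]},{"fingers":-1,"delta_pos":[0,0,1.5],"twist":[0,0,0]},{"fingers":-1,"delta_pos":[0,0,0.8],"twist":[0,0,0]},{"fingers":-1,"delta_pos":[0,0,0.8],"twist":[0,0,0]},{"fingers":-1,"delta_pos":[0,0,0.4],"twist":[0,0,0]}]'
python3 -m inch '[{"fingers":-1,"delta_pos":[0,0,0.5],"twist":[0,0,0]},{"fingers":-1,"delta_pos":[0,0,0.5],"twist":[0,0,0]},{"fingers":-1,"delta_pos":[0,0,0.5],"twist":[0,0,0]},{"fingers":-1,"delta_pos":[0,0,0],"twist":[0,0,0]}]'
python3 look.py 2
```

```text
time: 5.08
tool_pos: [0.5298, -0.1651, 0.1527]
tool_rot: [0.702, -0.079, 0.704, 0.078]
contact_force: [-8.8, -1.5, 13.0]
gripper_width: 0.0
time: 5.58
tool_pos: [0.5444, -0.161, 0.1505]
tool_rot: [0.702, -0.078, 0.703, 0.078]
contact_force: [0.5, 0.0, 0.3]
gripper_width: -0.001
t 5.575 loom mm [ 19.6 -37.1 150.5] F loom [ 0.5  -0.11  0.25] grip -0.0
tool axes in loom (cols)
 [[-0.001  0.     1.   ]
 [ 0.001  1.    -0.   ]
 [-1.     0.001 -0.001]] j [-0.42 -0.02  1.82  0.    1.34 -0.64]
zero-size array to reduction operation minimum which has no identityh.py:20: RuntimeWarning: Mean of empty slice.
  ys,xs=np.nonzero(m); return len(xs),xs.mean()+x0,ys.mean()+y0,(xs.min()+x0,xs.max()+x0,ys.min()+y0,ys.max()+y0)
  ret = ret.dtype.type(ret / rcount)
```

View pics/s2z.png

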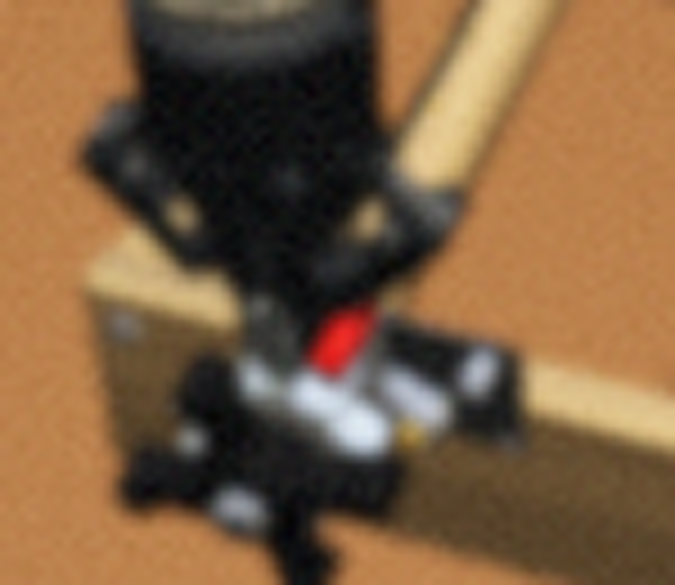

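Red pin is now ahead of the fingertip at about (228,233) and is lifting. I'll continue slowly.

```bash
python3 -m inch '[{"fingers":-1,"delta_pos":[0,0.05,0.4],"twist":[0,0,0]},{"fingers":-1,"delta_pos":[0,0.05,0.4],"twist":[0,0,0]},{"fingers":-1,"delta_pos":[0,0,0.4],"twist":[0,0,0]},{"fingers":-1,"delta_pos":[0,0,0.4],"twist":[0,0,0]}]'
python3 -m inch '[{"fingers":-1,"delta_pos":[0,0,0.4],"twist":[0,0,0]},{"fingers":-1,"delta_pos":[0,0,0.4],"twist":[0,0,0]},{"fingers":-1,"delta_pos":[0,0,0.3],"twist":[0,0,0]},{"fingers":-1,"delta_pos":[0,0,0],"twist":[0,0,0]}]'
python3 look.py 3 2>&1 | head -8
```

```text
time: 6.18
tool_pos: [0.5603, -0.1567, 0.1513]
tool_rot: [0.703, -0.078, 0.703, 0.078]
contact_force: [-0.3, 0.3, -0.1]
gripper_width: -0.004
time: 6.68
tool_pos: [0.5708, -0.1544, 0.1513]
tool_rot: [0.703, -0.078, 0.703, 0.078]
contact_force: [-0.0, 0.4, -0.8]
gripper_width: -0.001
h.py:20: RuntimeWarning: Mean of empty slice.
  ys,xs=np.nonzero(m); return len(xs),xs.mean()+x0,ys.mean()+y0,(xs.min()+x0,xs.max()+x0,ys.min()+y0,ys.max()+y0)
  ret = ret.dtype.type(ret / rcount)
t 6.675 loom mm [ 46.9 -36.4 151.3] F loom [ 0.06  0.44 -0.75] grip -0.0
tool axes in loom (cols)
 [[-0.  0.  1.]
 [-0.  1. -0.]
```

View pics/s3z.png

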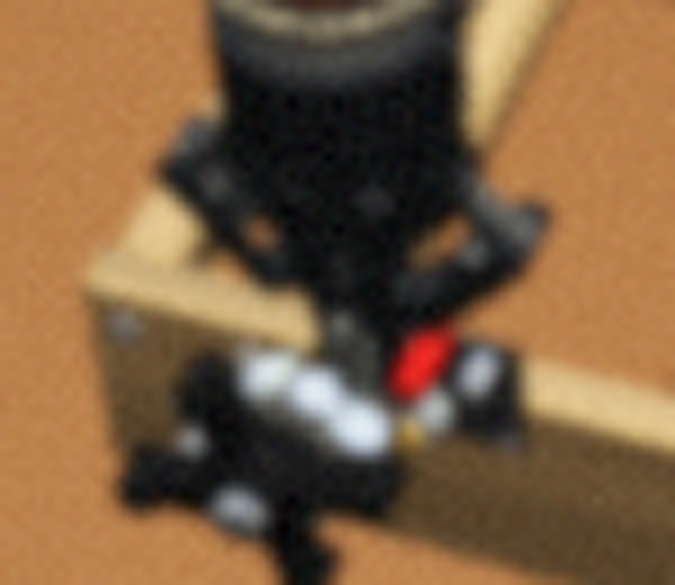

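```bash
cat > pin.py <<'E'
import sys
from h import *; from go import *
f=ld("scene"+sys.argv[1]); a=red(f,(205,210,60,45)); print("red",np.round(a[1:3],1),a[0])
for th in (-.03,0,.03,.3,.6,.7,.8,.9,1.0,1.05,1.12):
    g=np.arctan2(-32,53)+th
    p=O+A@(np.array([52+62*np.sin(g),-34,108+62*np.cos(g)])/1e3); print(th,round(52+62*np.sin(g),1),proj(f,p).round(1))
E
python3 pin.py 3; python3 pin.py 0|head -3
```

```text
red [236.5 234.6] 39
-0.03 18.4 [221.7 231.8]
0 20.0 [222.1 231.8]
0.03 21.6 [222.6 231.7]
0.3 37.1 [227.4 231.6]
0.6 55.5 [233.2 232.8]
0.7 61.7 [235.2 233.5]
0.8 67.7 [237.2 234.3]
0.9 73.7 [239.1 235.3]
1.0 79.3 [241.  236.3]
1.05 82.1 [241.9 236.9]
1.12 85.8 [243.1 237.7]
red [221.9 232.2] 24
-0.03 18.4 [221.7 231.8]
0 20.0 [222.1 231.8]
```

```bash
python3 -m inch '[{"fingers":-1,"delta_pos":[0,0,0.3],"twist":[0,0,0]},{"fingers":-1,"delta_pos":[0,0,0.3],"twist":[0,0,0]},{"fingers":-1,"delta_pos":[0,0,0.3],"twist":[0,0,0]},{"fingers":-1,"delta_pos":[0,0,0.3],"twist":[0,0,0]},{"fingers":-1,"delta_pos":[0,0,0.2],"twist":[0,0,0]}]'
python3 -m inch '[{"fingers":-1,"delta_pos":[0,0,-0.5],"twist":[0,0,0]},{"fingers":-1,"delta_pos":[0,0,-2],"twist":[0,0,0]},{"fingers":-1,"delta_pos":[0,0,-2],"twist":[0,0,0]},{"fingers":-1,"delta_pos":[0,0,-2],"twist":[0,0,0]},{"fingers":-1,"delta_pos":[0,0,0],"twist":[0,0,0]}]'
python3 look.py 4 2>&1 | grep -v Warn|head -8; python3 pin.py 4|head -1
```

```text
time: 7.4
tool_pos: [0.5845, -0.1513, 0.1513]
tool_rot: [0.703, -0.078, 0.703, 0.078]
contact_force: [-0.8, -0.7, -1.0]
gripper_width: -0.001
time: 8.02
tool_pos: [0.5199, -0.1658, 0.1512]
tool_rot: [0.703, -0.078, 0.703, 0.078]
contact_force: [0.2, -0.5, -0.0]
gripper_width: 0.001
  ys,xs=np.nonzero(m); return len(xs),xs.mean()+x0,ys.mean()+y0,(xs.min()+x0,xs.max()+x0,ys.min()+y0,ys.max()+y0)
  ret = ret.dtype.type(ret / rcount)
t 8.025 loom mm [ -5.3 -36.3 151.2] F loom [ 0.11 -0.56 -0.02] grip 0.0
tool axes in loom (cols)
 [[-0.     0.002  1.   ]
 [ 0.     1.    -0.002]
 [-1.     0.    -0.   ]] j [-0.45 -0.07  1.87  0.    1.34 -0.67]
zero-size array to reduction operation minimum which has no identity
red [243.5 238.8] 35
```

View pics/s4z.png

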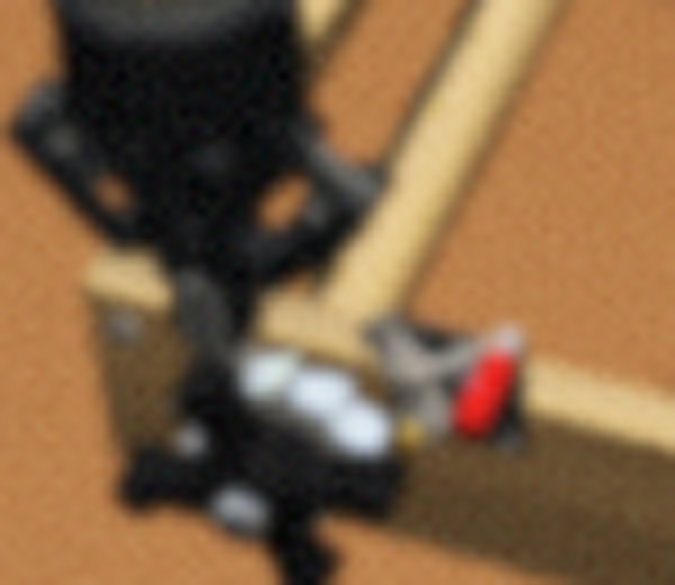

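Pawl is back on its stop, with the red pin at (243.5,238.8) against a predicted (243.1,237.7). Next I'll go in front of the star arm and down.

```bash
python3 -m inch '[{"fingers":-1,"delta_pos":[0,0,-2.5],"twist":[0,0,0]},{"fingers":-1,"delta_pos":[0,0,-2.5],"twist":[0,0,0]},{"fingers":-1,"delta_pos":[1.5,0,0],"twist":[0,0,0]},{"fingers":-1,"delta_pos":[1.5,0,0],"twist":[0,0,0]},{"fingers":-1,"delta_pos":[0.7,0,0],"twist":[0,0,0]}]'
python3 -m inch '[{"fingers":-1,"delta_pos":[0,0,0.5],"twist":[0,0,0]},{"fingers":-1,"delta_pos":[0,0,0.3],"twist":[0,0,0]},{"fingers":-1,"delta_pos":[0,0,0.2],"twist":[0,0,0]}]'
python3 -c "
from go import *
st()"
```

```text
time: 8.75
tool_pos: [0.4719, -0.1759, 0.1122]
tool_rot: [0.702, -0.078, 0.704, 0.079]
contact_force: [0.3, 0.8, -0.1]
gripper_width: 0.002
time: 9.12
tool_pos: [0.4827, -0.1745, 0.1149]
tool_rot: [0.703, -0.078, 0.702, 0.078]
contact_force: [0.2, 0.2, -0.1]
gripper_width: -0.001
t 9.125 loom mm [-43.6 -36.6 114.9] F loom [ 0.19  0.13 -0.08] grip -0.0
tool axes in loom (cols)
 [[ 0.001  0.     1.   ]
 [-0.001  1.    -0.   ]
 [-1.    -0.001  0.001]] j [-0.49 -0.12  1.98  0.    1.28 -0.71]
```

```bash
python3 -m inch '[{"fingers":-1,"delta_pos":[0,0,0.2],"twist":[0,0,0]},{"fingers":-1,"delta_pos":[0,0,0.2],"twist":[0,0,0]}]'; python3 -m inch '[{"fingers":-1,"delta_pos":[0,0,0.2],"twist":[0,0,0]}]'; python3 -m inch '[{"fingers":-1,"delta_pos":[0,0,0.2],"twist":[0,0,0]}]';python3 -m inch '[{"fingers":-1,"delta_pos":[0,0,0.2],"twist":[0,0,0]}]'; python3 -m inch '[{"fingers":-1,"delta_pos":[0,0,0.3],"twist":[0,0,0]},{"fingers":-1,"delta_pos":[0,0,0.3],"twist":[0,0,0]},{"fingers":-1,"delta_pos":[0,0,0.3],"twist":[0,0,0]}]'
python3 -m inch '[{"fingers":-1,"delta_pos":[0,0,0.3],"twist":[0,0,0]},{"fingers":-1,"delta_pos":[0,0,0.3],"twist":[0,0,0]},{"fingers":-1,"delta_pos":[0,0,0.2],"twist":[0,0,0]},{"fingers":-1,"delta_pos":[0,0,0],"twist":[0,0,0]}]'
python3 look.py 5 2>&1 | grep -v Warn|head -8; python3 pin.py 5|head -1
```

```text
time: 9.38
tool_pos: [0.486, -0.1735, 0.1146]
tool_rot: [0.703, -0.078, 0.703, 0.078]
contact_force: [-0.6, 0.0, 0.3]
gripper_width: 0.0
time: 9.5
tool_pos: [0.4879, -0.173, 0.1144]
tool_rot: [0.703, -0.078, 0.703, 0.078]
contact_force: [-0.7, -0.3, -0.7]
gripper_width: 0.003
time: 9.62
tool_pos: [0.4897, -0.1726, 0.1143]
tool_rot: [0.703, -0.078, 0.703, 0.078]
contact_force: [-2.4, -0.7, 0.7]
gripper_width: -0.002
time: 9.75
tool_pos: [0.4912, -0.1723, 0.1148]
tool_rot: [0.702, -0.078, 0.703, 0.078]
contact_force: [-5.4, 0.2, 7.5]
gripper_width: -0.004
time: 10.12
tool_pos: [0.5011, -0.1709, 0.1161]
tool_rot: [0.703, -0.079, 0.702, 0.077]
contact_force: [-2.4, -0.7, 5.3]
gripper_width: -0.002
time: 10.62
tool_pos: [0.5083, -0.1682, 0.1139]
tool_rot: [0.703, -0.078, 0.703, 0.078]
contact_force: [-1.0, -0.0, 0.9]
gripper_width: -0.001
t 10.625 loom mm [-17.2 -36.2 113.9] F loom [-1.02  0.22  0.9 ] grip -0.0
tool axes in loom (cols)
 [[ 0.  0.  1.]
 [ 0.  1. -0.]
 [-1.  0.  0.]] j [-0.46 -0.06  1.93  0.    1.27 -0.68]
(35, np.float64(243.5142857142857), np.float64(238.77142857142857), (np.int64(241), np.int64(246), np.int64(235), np.int64(243))) (5, np.float64(297.8), np.float64(170.4), (np.int64(297), np.int64(299), np.int64(170), np.int64(171)))
pin loom [ 88.4 -27.6 150.4] 0.008022822857770694
red [243.5 238.8] 35
```

View pics/s5z.png

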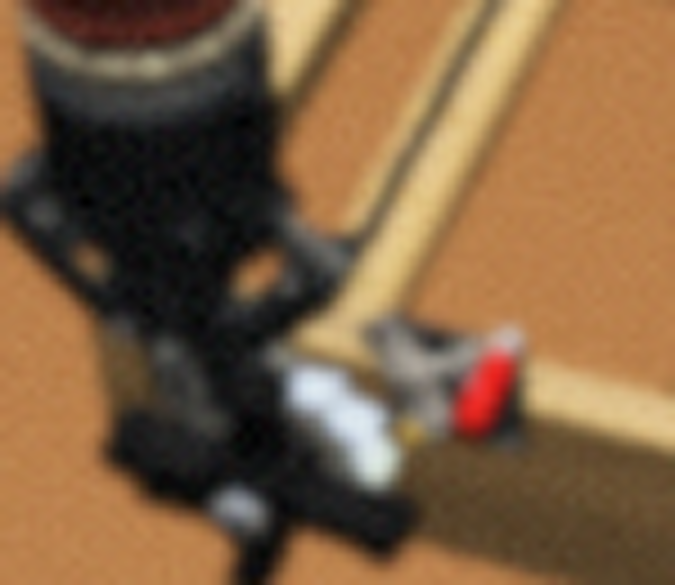

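View pics/t5z.png

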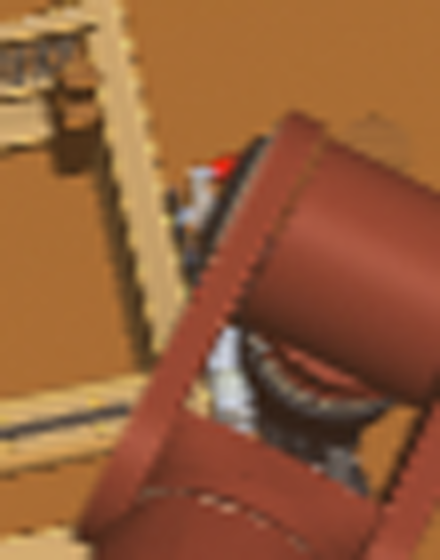

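```bash
cat > slot.py <<'E'
import sys
from h import *; from go import *
def prof(n,cam,ys):
    f=ld(cam+n); g=cv2.cvtColor(f["pixels"],cv2.COLOR_BGR2GRAY).astype(np.float32)
    xs=np.arange(-40,41,1.); acc=[]
    for y in ys:
        uv=np.array([proj(f,O+A@(np.array([x,y,78+ZR])/1e3)) for x in xs],np.float32)
        acc.append(cv2.remap(g,uv[:,0][None],uv[:,1][None],cv2.INTER_LINEAR)[0])
    return xs,np.mean(acc,0)
ZR=15
for a in sys.argv[1:]:
    n,cam=a.split(":"); xs,p=prof(n,cam,np.arange(130,260,5)); print(a); print(" ".join(f"{int(x)}:{int(v)}" for x,v in zip(xs,p)))
E
python3 slot.py 0:scene 5:scene 0:top 5:top
```

```text
0:scene
-40:113 -39:113 -38:113 -37:112 -36:111 -35:110 -34:109 -33:108 -32:107 -31:105 -30:104 -29:103 -28:102 -27:101 -26:100 -25:100 -24:99 -23:99 -22:99 -21:99 -20:98 -19:98 -18:98 -17:98 -16:97 -15:96 -14:95 -13:94 -12:93 -11:94 -10:96 -9:100 -8:107 -7:116 -6:127 -5:139 -4:151 -3:162 -2:171 -1:178 0:184 1:189 2:191 3:193 4:194 5:194 6:193 7:192 8:190 9:188 10:185 11:182 12:179 13:175 14:171 15:167 16:162 17:156 18:150 19:143 20:136 21:129 22:122 23:116 24:112 25:108 26:107 27:107 28:108 29:109 30:110 31:112 32:113 33:114 34:114 35:114 36:114 37:114 38:114 39:114 40:114
5:scene
-40:119 -39:119 -38:119 -37:118 -36:118 -35:117 -34:116 -33:114 -32:113 -31:111 -30:110 -29:108 -28:107 -27:106 -26:106 -25:105 -24:105 -23:105 -22:104 -21:105 -20:105 -19:107 -18:110 -17:114 -16:119 -15:125 -14:132 -13:139 -12:146 -11:152 -10:155 -9:157 -8:155 -7:151 -6:144 -5:136 -4:128 -3:122 -2:120 -1:121 0:127 1:135 2:146 3:158 4:169 5:178 6:186 7:192 8:196 9:199 10:200 11:200 12:199 13:197 14:194 15:190 16:184 17:177 18:170 19:160 20:151 21:142 22:133 23:126 24:120 25:115 26:113 27:112 28:113 29:114 
[... 554 characters left out ...]
:117 26:117 27:117 28:117 29:117 30:117 31:117 32:117 33:117 34:117 35:117 36:117 37:117 38:117 39:117 40:117
5:top
-40:121 -39:121 -38:121 -37:121 -36:121 -35:121 -34:121 -33:121 -32:121 -31:121 -30:121 -29:121 -28:121 -27:121 -26:121 -25:121 -24:121 -23:121 -22:120 -21:116 -20:111 -19:104 -18:101 -17:102 -16:110 -15:121 -14:134 -13:145 -12:154 -11:159 -10:162 -9:165 -8:167 -7:168 -6:168 -5:163 -4:153 -3:139 -2:121 -1:105 0:92 1:86 2:89 3:100 4:117 5:135 6:152 7:163 8:169 9:172 10:173 11:175 12:177 13:176 14:172 15:163 16:151 17:138 18:128 19:122 20:120 21:120 22:121 23:121 24:121 25:121 26:121 27:121 28:121 29:121 30:121 31:121 32:121 33:121 34:121 35:121 36:121 37:121 38:121 39:121 40:121
```

```bash
cat > arms.py <<'E'
import sys
from h import *; from go import *
n=sys.argv[1]; k=14; x0,y0=198,222
f=ld("scene"+n); z=cv2.resize(f["pixels"][y0:y0+42,x0:x0+54],None,fx=k,fy=k,interpolation=cv2.INTER_CUBIC)
z=cv2.convertScaleAbs(z,alpha=2,beta=25)
for j,col in zip([float(v) for v in sys.argv[2:]],[(0,255,0),(0,0,255),(255,0,255)]):
    for q in (0,90,180,270):
        a=np.radians(-20+q)+j
        for rr,yy in ((56,-44),(56,-33)):
            c=O+A@(np.array([rr*np.sin(a),yy,78+rr*np.cos(a)])/1e3)
            u=(proj(f,c)-[x0,y0]+.5)*k; cv2.circle(z,tuple(int(v) for v in u),3,col,-1)
cv2.imwrite(f"pics/arms{n}.png",z)
E
python3 arms.py 5 .4 .46 .52; python3 arms.py 0 -.06 -.02 .02
```

```text
(no output)
```

View pics/arms5.png

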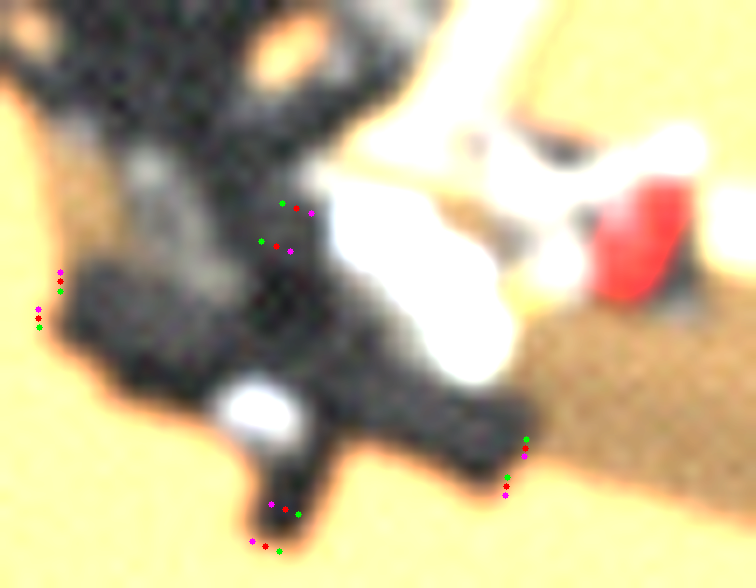

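View pics/arms0.png

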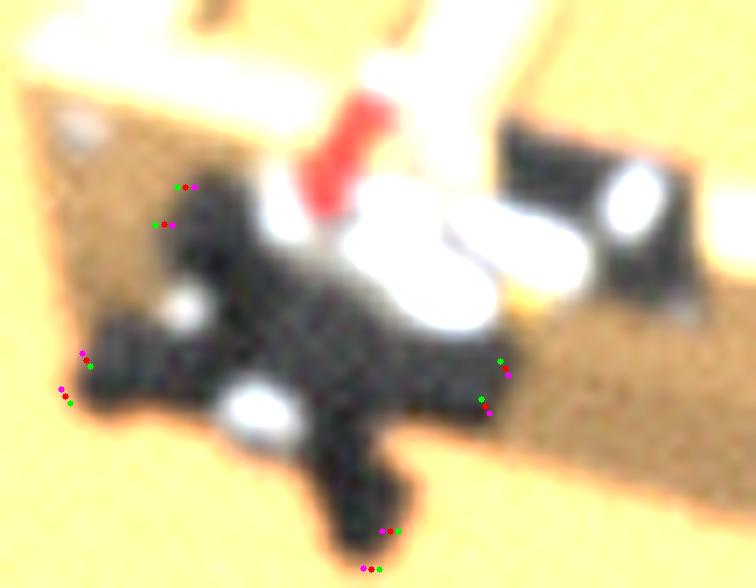

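Contact travel and the arm tips in the picture both give a joint angle of about 0.445 (the lower arm tip is at about (217,260)). It still needs about 3 mm.

```bash
python3 -m inch '[{"fingers":-1,"delta_pos":[0,0,0.15],"twist":[0,0,0]},{"fingers":-1,"delta_pos":[0,0,0.15],"twist":[0,0,0]},{"fingers":-1,"delta_pos":[0,0,0],"twist":[0,0,0]},{"fingers":-1,"delta_pos":[0,0,0],"twist":[0,0,0]}]'
python3 look.py 6 2>&1 | grep -v Warn|head -4; python3 arms.py 6 .48 .52 .56; python3 slot.py 6:scene 6:top
```

```text
time: 11.22
tool_pos: [0.5111, -0.1676, 0.1141]
tool_rot: [0.703, -0.078, 0.703, 0.078]
contact_force: [-2.0, 0.7, 0.8]
gripper_width: 0.003
t 11.225 loom mm [-14.4 -36.2 114.1] F loom [-1.82  1.1   0.76] grip 0.0
tool axes in loom (cols)
 [[-0.  0.  1.]
 [ 0.  1. -0.]
6:scene
-40:120 -39:120 -38:120 -37:119 -36:118 -35:117 -34:116 -33:114 -32:113 -31:112 -30:110 -29:108 -28:107 -27:106 -26:105 -25:105 -24:105 -23:105 -22:105 -21:105 -20:106 -19:108 -18:110 -17:114 -16:119 -15:126 -14:133 -13:141 -12:149 -11:156 -10:162 -9:165 -8:166 -7:163 -6:158 -5:150 -4:141 -3:131 -2:124 -1:120 0:121 1:125 2:133 3:144 4:155 5:166 6:176 7:184 8:190 9:195 10:198 11:199 12:199 13:198 14:196 15:192 16:187 17:180 18:172 19:163 20:154 21:144 22:136 23:128 24:122 25:117 26:114 27:113 28:114 29:115 30:116 31:118 32:119 33:120 34:120 35:121 36:121 37:121 38:121 39:120 40:120
6:top
-40:121 -39:121 -38:121 -37:121 -36:121 -35:121 -34:121 -33:121 -32:121 -31:121 -30:121 -29:121 -28:121 -27:121 -26:121 -25:121 -24:121 -23:121 -22:120 -21:116 -20:111 -19:105 -18:101 -17:103 -16:110 -15:121 -14:134 -13:146 -12:155 -11:161 -10:164 -9:165 -8:166 -7:166 -6:167 -5:167 -4:163 -3:155 -2:142 -1:124 0:107 1:92 2:86 3:88 4:98 5:114 6:133 7:150 8:162 9:169 10:172 11:174 12:175 13:176 14:173 15:164 16:152 17:140 18:129 19:123 20:121 21:121 22:121 23:121 24:121 25:121 26:121 27:121 28:121 29:121 30:121 31:121 32:121 33:121 34:121 35:121 36:121 37:121 38:121 39:121 40:121
```

View pics/arms6.png

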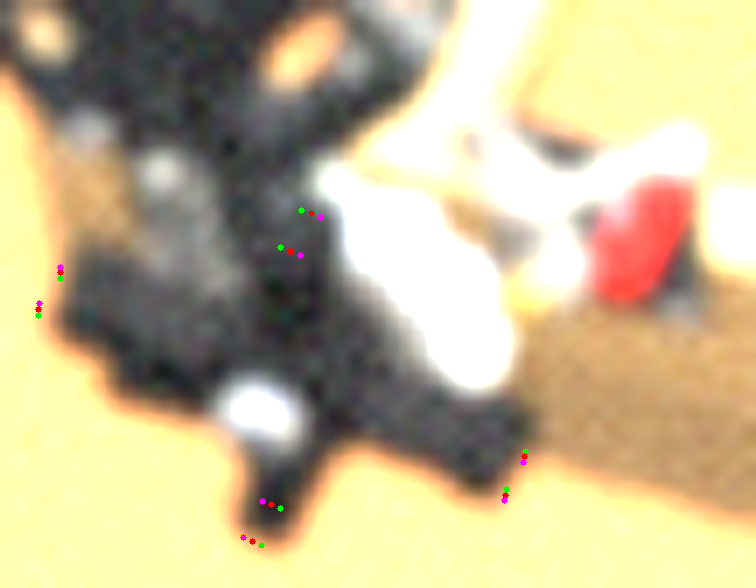

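```bash
python3 -m inch '[{"fingers":-1,"delta_pos":[0,0,-1],"twist":[0,0,0]},{"fingers":-1,"delta_pos":[0,0,-2],"twist":[0,0,0]},{"fingers":-1,"delta_pos":[-3,0,0],"twist":[0,0,0]},{"fingers":-1,"delta_pos":[-4,0,0],"twist":[0,0,0]},{"fingers":-1,"delta_pos":[-3,-0.1,0],"twist":[0,0,0]}]'
python3 -m inch '[{"fingers":-1,"delta_pos":[0,0,4],"twist":[0,0,0]},{"fingers":-1,"delta_pos":[0,0,4],"twist":[0,0,0]},{"fingers":-1,"delta_pos":[0,0,4],"twist":[0,0,0]},{"fingers":-1,"delta_pos":[0,0,4.4],"twist":[0,0,0]},{"fingers":-1,"delta_pos":[0,0,0],"twist":[0,0,0]}]'
python3 look.py 7 2>&1 | grep -v Warn|head -7; python3 arms.py 7 .48 .52 .56
```

```text
time: 11.95
tool_pos: [0.4821, -0.1757, 0.2164]
tool_rot: [0.704, -0.079, 0.702, 0.078]
contact_force: [1.0, -0.2, -0.5]
gripper_width: -0.002
time: 12.58
tool_pos: [0.6435, -0.1389, 0.2136]
tool_rot: [0.703, -0.079, 0.703, 0.079]
contact_force: [-0.9, 0.0, 1.3]
gripper_width: 0.002
  ys,xs=np.nonzero(m); return len(xs),xs.mean()+x0,ys.mean()+y0,(xs.min()+x0,xs.max()+x0,ys.min()+y0,ys.max()+y0)
  ret = ret.dtype.type(ret / rcount)
t 12.575 loom mm [121.1 -37.3 213.6] F loom [-0.87  0.2   1.26] grip 0.0
tool axes in loom (cols)
 [[-0.    -0.001  1.   ]
 [ 0.     1.     0.001]
 [-1.     0.    -0.   ]] j [-0.33  0.14  1.55  0.    1.45 -0.55]
```

View pics/arms7.png

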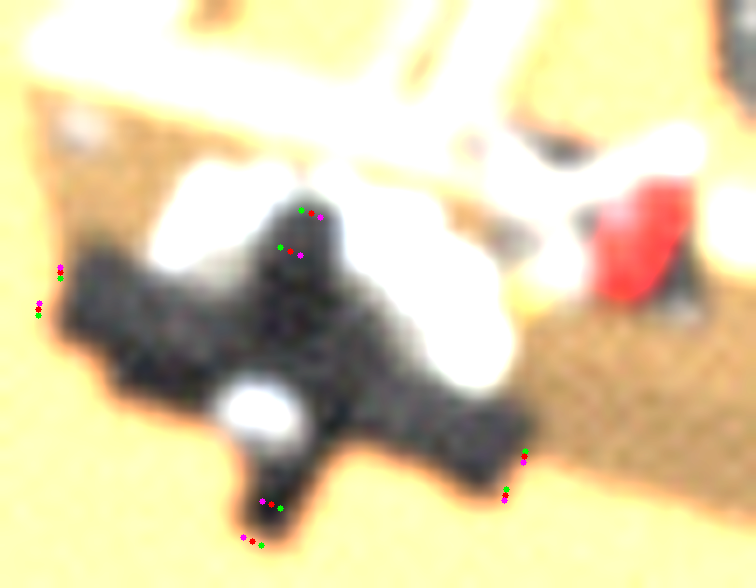

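View pics/t7z.png

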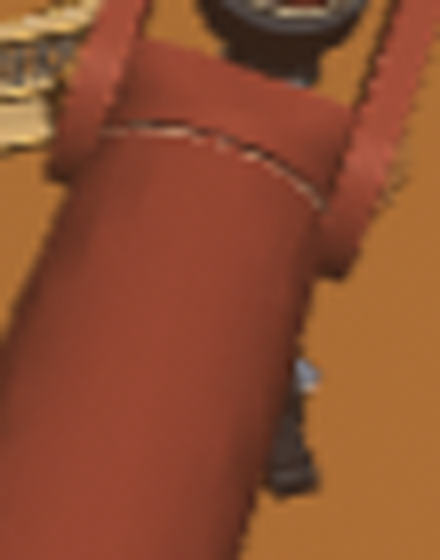

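The star now has its top arm just past vertical, from its tip at about (219,236) to its lower tip at about (217,260), and the pawl is still back. I'll go down behind the pin.

```bash
python3 -m inch '[{"fingers":-1,"delta_pos":[2,0,0],"twist":[0,0,0]},{"fingers":-1,"delta_pos":[2,0,0],"twist":[0,0,0]},{"fingers":-1,"delta_pos":[1.3,0,0],"twist":[0,0,0]},{"fingers":-1,"delta_pos":[1,0,0],"twist":[0,0,0]},{"fingers":-1,"delta_pos":[0,0,0],"twist":[0,0,0]}]'
python3 look.py 8 2>&1 | grep -v Warn|head -7
```

```text
time: 13.3
tool_pos: [0.6414, -0.1392, 0.15]
tool_rot: [0.702, -0.078, 0.703, 0.078]
contact_force: [-0.1, 0.3, -0.7]
gripper_width: 0.001
  ys,xs=np.nonzero(m); return len(xs),xs.mean()+x0,ys.mean()+y0,(xs.min()+x0,xs.max()+x0,ys.min()+y0,ys.max()+y0)
  ret = ret.dtype.type(ret / rcount)
t 13.3 loom mm [119.1 -37.1 150. ] F loom [ 0.01  0.32 -0.68] grip 0.0
tool axes in loom (cols)
 [[-0.002  0.001  1.   ]
 [ 0.001  1.    -0.001]
 [-1.     0.001 -0.002]] j [-0.33  0.19  1.61 -0.    1.35 -0.55]
```

View pics/s8z.png

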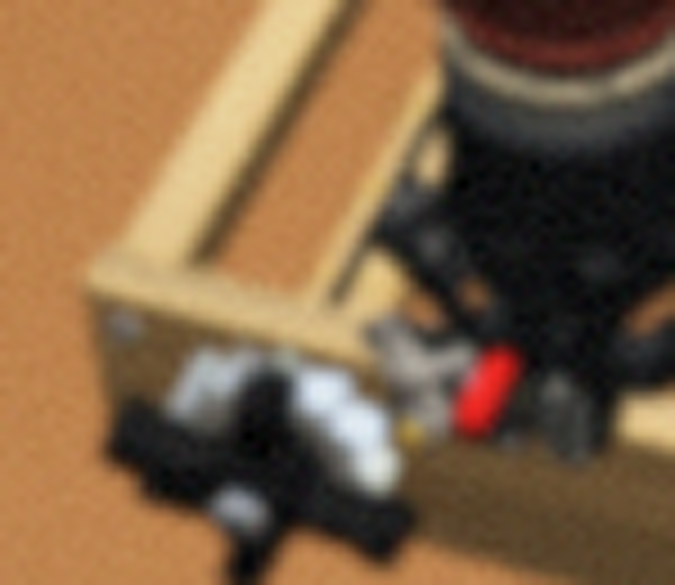

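```bash
python3 -m inch '[{"fingers":-1,"delta_pos":[0,0,-0.6],"twist":[0,0,0]},{"fingers":-1,"delta_pos":[0,0,-0.5],"twist":[0,0,0]},{"fingers":-1,"delta_pos":[0,0,-0.4],"twist":[0,0,0]},{"fingers":-1,"delta_pos":[0,0,-0.4],"twist":[0,0,0]},{"fingers":-1,"delta_pos":[0,0,-0.4],"twist":[0,0,0]}]'
python3 -m inch '[{"fingers":-1,"delta_pos":[0,0,-0.4],"twist":[0,0,0]},{"fingers":-1,"delta_pos":[0,0,-0.4],"twist":[0,0,0]},{"fingers":-1,"delta_pos":[0,0,-0.4],"twist":[0,0,0]},{"fingers":-1,"delta_pos":[0,0,-0.4],"twist":[0,0,0]},{"fingers":-1,"delta_pos":[0,0,0],"twist":[0,0,0]}]'
python3 look.py 9 2>&1 | grep -v Warn|head -4; python3 pin.py 9|head -1
```

```text
time: 14.02
tool_pos: [0.6227, -0.1444, 0.1553]
tool_rot: [0.706, -0.079, 0.7, 0.078]
contact_force: [5.5, 3.3, 10.9]
gripper_width: 0.002
time: 14.65
tool_pos: [0.603, -0.1479, 0.1501]
tool_rot: [0.702, -0.078, 0.703, 0.078]
contact_force: [-0.3, 0.2, -1.1]
gripper_width: 0.0
  ys,xs=np.nonzero(m); return len(xs),xs.mean()+x0,ys.mean()+y0,(xs.min()+x0,xs.max()+x0,ys.min()+y0,ys.max()+y0)
  ret = ret.dtype.type(ret / rcount)
t 14.65 loom mm [ 79.7 -37.1 150.1] F loom [-0.2   0.24 -1.08] grip 0.0
tool axes in loom (cols)
red [232.5 233.3] 23
```

View pics/s9z.png

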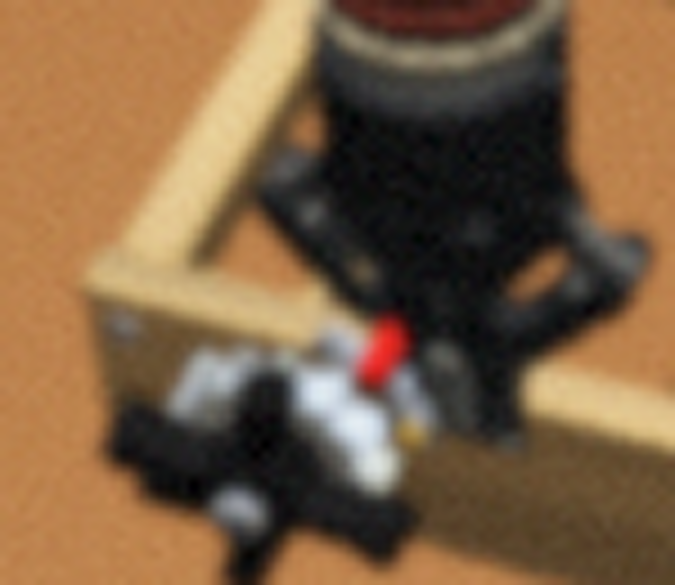

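```bash
python3 -m inch '[{"fingers":-1,"delta_pos":[0,0,-0.3],"twist":[0,0,0]},{"fingers":-1,"delta_pos":[0,0,-0.3],"twist":[0,0,0]},{"fingers":-1,"delta_pos":[0,0,0],"twist":[0,0,0]}]'
python3 look.py 10 2>&1 | grep -v Warn|head -4; python3 pin.py 10|head -1
```

```text
time: 15.12
tool_pos: [0.598, -0.1492, 0.1513]
tool_rot: [0.703, -0.078, 0.703, 0.078]
contact_force: [-0.1, -0.9, 0.3]
gripper_width: 0.002
  ys,xs=np.nonzero(m); return len(xs),xs.mean()+x0,ys.mean()+y0,(xs.min()+x0,xs.max()+x0,ys.min()+y0,ys.max()+y0)
  ret = ret.dtype.type(ret / rcount)
t 15.125 loom mm [ 74.5 -37.4 151.3] F loom [-0.32 -0.8   0.32] grip 0.0
tool axes in loom (cols)
red [221.9 232.3] 23
```

View pics/s10z.png

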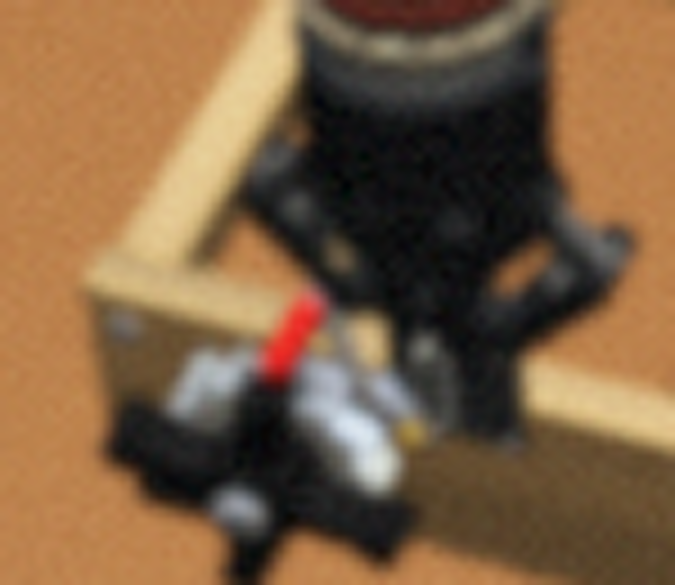

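Pawl has dropped: the red pin is at (221.9,232.3), the same as its seated start position of (221.9,232.2). I'll withdraw and check with both cameras.

```bash
python3 -m inch '[{"fingers":-1,"delta_pos":[0,0,1.5],"twist":[0,0,0]},{"fingers":-1,"delta_pos":[-3,0,1],"twist":[0,0,0]},{"fingers":-1,"delta_pos":[-5,0,0],"twist":[0,0,0]},{"fingers":-1,"delta_pos":[-5,0,0],"twist":[0,0,0]},{"fingers":-1,"delta_pos":[-2,4,0],"twist":[0,0,0]}]'
python3 -m inch '[{"fingers":-1,"delta_pos":[0,5,0],"twist":[0,0,0]},{"fingers":-1,"delta_pos":[0,5,0],"twist":[0,0,0]},{"fingers":-1,"delta_pos":[0,5,0],"twist":[0,0,0]},{"fingers":-1,"delta_pos":[0,5,0],"twist":[0,0,0]},{"fingers":-1,"delta_pos":[0,5,0],"twist":[0,0,0]}]'
python3 -m inch '[{"fingers":-1,"delta_pos":[0,5,0],"twist":[0,0,0]},{"fingers":-1,"delta_pos":[0,5,0],"twist":[0,0,0]},{"fingers":-1,"delta_pos":[0,5,0],"twist":[0,0,0]},{"fingers":-1,"delta_pos":[0,5,0],"twist":[0,0,0]},{"fingers":-1,"delta_pos":[0,0,0],"twist":[0,0,0]}]'
python3 look.py 11 2>&1 | grep -v Warn|grep -v "^ "; python3 pin.py 11|head -1; python3 arms.py 11 .48 .52 .56; python3 slot.py 11:top
python3 -c "
import numpy as np,cv2
cv2.imwrite('pics/top11.png',np.load('pics/top11.npz')['pixels'])
from h import *
for n in('0','11'): print(red(ld('top'+n),(290,175,30,30)))"
```

```text
time: 15.85
tool_pos: [0.6161, -0.106, 0.306]
tool_rot: [0.705, -0.078, 0.701, 0.076]
contact_force: [0.8, 0.0, -0.3]
gripper_width: 0.002
time: 16.48
tool_pos: [0.5591, 0.1413, 0.3017]
tool_rot: [0.703, -0.078, 0.702, 0.078]
contact_force: [0.5, 0.1, -0.5]
gripper_width: 0.005
time: 17.1
tool_pos: [0.5142, 0.3378, 0.3012]
tool_rot: [0.703, -0.08, 0.703, 0.08]
contact_force: [0.3, -0.8, 0.2]
gripper_width: 0.001
t 17.1 loom mm [ 99.9 456.1 301.2] F loom [ 0.13 -0.85  0.17] grip 0.0
tool axes in loom (cols)
(23, np.float64(221.8695652173913), np.float64(232.34782608695653), (np.int64(220), np.int64(224), np.int64(229), np.int64(236))) (23, np.float64(304.1304347826087), np.float64(188.1304347826087), (np.int64(301), np.int64(308), np.int64(187), np.int64(190)))
pin loom [ 20.2 -33.2 158.2] 0.0031546994347483636
red [221.9 232.3] 23
11:top
-40:122 -39:122 -38:122 -37:122 -36:122 -35:122 -34:122 -33:122 -32:122 -31:122 -30:122 -29:122 -28:122 -27:122 -26:122 -25:122 -24:122 -23:122 -22:121 -21:117 -20:112 -19:106 -18:102 -17:104 -16:111 -15:122 -14:135 -13:147 -12:156 -11:162 -10:165 -9:166 -8:167 -7:168 -6:168 -5:168 -4:164 -3:157 -2:143 -1:125 0:108 1:93 2:87 3:89 4:99 5:116 6:134 7:151 8:163 9:170 10:174 11:175 12:177 13:177 14:174 15:166 16:154 17:141 18:130 19:124 20:122 21:122 22:122 23:122 24:122 25:122 26:122 27:122 28:122 29:122 30:122 31:122 32:122 33:122 34:122 35:122 36:122 37:122 38:122 39:122 40:122
(23, np.float64(304.1304347826087), np.float64(188.1304347826087), (np.int64(301), np.int64(308), np.int64(187), np.int64(190)))
(23, np.float64(304.1304347826087), np.float64(188.1304347826087), (np.int64(301), np.int64(308), np.int64(187), np.int64(190)))
```

View pics/arms11.png

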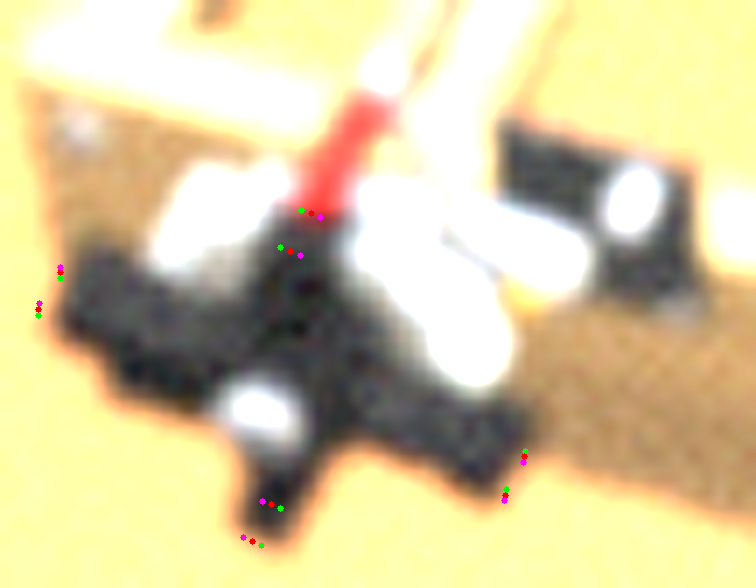

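View pics/top11.png

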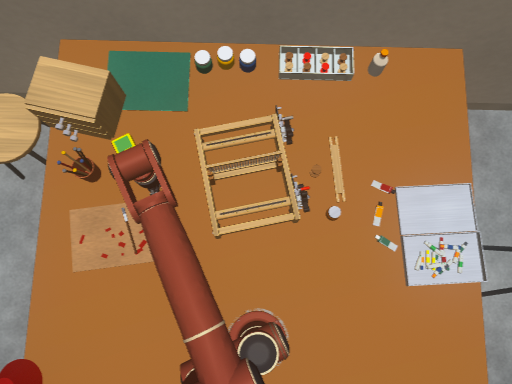

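Run:
```python
from h import *
a=ld("top0")["pixels"];b=ld("top11")["pixels"]
d=cv2.absdiff(a,b).max(2)>60; d[:, :185]=0; print(np.argwhere(d[80:260,290:]).shape, "changed px right of loom")
from plant import manip
print(manip.job_done(), manip.state()["time"])
```

```text
(14, 2) changed px right of loom
the job is handed in; nothing more can be done
the job is handed in; nothing more can be done
```

The front beam has been let back one notch and the job is handed in, after about 17 s of robot time. With a shut fingertip I tipped the pawl onto its stop. I then pushed the star arm back about 23 mm after contact, tipped the pawl forward so it dropped, and moved the arm clear.

**Pawl:** the red pin is within 0.2 px of its seated start position in both cameras, so the pawl looks fully down in the next notch.

**Beam angle:** arm tips and contact travel put the joint at about 0.5, allowing for a range of about 0.45 to 0.53. The star's top arm is just past vertical. My slot reading in the top camera gave about 30–32° of travel, depending on the beam radius assumed. The slot's absolute angle came out differently in the two cameras (about 13° apart, mid-push), so I did not use it. I did not nudge the wheel against the pawl as a last check.

**Other things on the table:** the shuttle, bobbin, jar, tubes and brush look unmoved in the top view. Only 14 pixels changed in the area right of the loom, which includes the star, so I take those as the star turning. I only checked the rest by eye.

**Forces:** brief contact readings reached about 16 N when the finger first met the pin, about 13 N when tipping it forward and 9 N at the star. All are below the limits, but they are firmer than I intended for a gentle push.

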